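# Seat a model tower over the hidden pin of a gluing fixture and hold it pressed

### The arm

A 6-joint arm with a two-finger parallel gripper is mounted at the origin on the work surface. World frame = base frame: x ahead of the robot, y to its left, z up, the work surface at z = 0. Lengths are in mm, angles in rad, forces in N, time in s.
With the tool pointing down it reaches from about 250 to 800 mm from the base axis. Payload 3.9 kg.
Tool frame: the origin (TCP) lies midway between the tips of the shut fingers; the grasp point (between the pads) lies 19 mm behind it; z points along the fingers, y is the line along which they close (so a half turn about z gives the same grasp; the last joint's range is limited). The gripper opens to 85 mm and grips with 20 to 120 N. Pads are 22 mm wide; open, the fingers measure 114 mm over their backs; the gripper's body (76 mm by 85 mm) begins 54 mm behind the grasp point. The pads swing forward as they close: fully open they stand 13 mm farther back than shut.
Start: joints at [1.291, 0.26, -0.138, 1.173, 0, 1.571], TCP at [144.981, 504.575, 209.804] pointing down, gripper open.
Joint ranges: [-2.78, 2.78], [-0.83, 1.72], [-1.28, 1.37], [-1.9, 2.12], [-1.57, 1.48], [-3.14, 3.14]. Speed limits (rad/s): [2.57, 2.57, 3.14, 3.14, 3.14, 3.14].

### API

Orientations are given as a 3x3 rotation matrix whose columns are the frame's x, y, z axes.
In Python, from rig import arm gives the robot as it stands.
- The arm moves only by the tool send_rows, never from a script. Its argument "moves" is a list of rows, each a list of 7 numbers: the shift along the tool's x, y, z in mm, then the turn, a rotation vector about the tool's x, y, z in rad, then the opening, from 0 (shut) to 1 (fully open). In form: [[dx, dy, dz, wx, wy, wz, gripper], ...]. A call has exactly 10 rows; each row shifts and turns the commanded pose from where the row before left it, along the tool's axes as they then stand; what a row does not reach is not made up. A row lasts 1/8 s, in which the tool goes at most 62.5 mm and 10.7 degrees, less where a joint would pass 70% of its speed; a pose out of reach is approached as far as the arm can. A call is refused whole if a number of a shift passes 62.5 or a number of a turn 0.188, either way. A call with a gripper value outside its range is refused whole. The fingers move at their own pace and stop on an object; "newtons" is the grip in N (left out, the last holds). Time passes only in rows, so rows that do not move let the fingers close, or fill a call up. It gives the time, the measured TCP pose, the force, the opening and the grip force at its end, in the units of the state.
- arm.get_state(): the state, without advancing time (a new reading comes with each control period).
- arm.camera(name): name is "side" or "top" or "wrist"; returns (picture, depth): 384x512x3 uint8, red, green, blue; 384x512 float32, mm along the optical axis (not along the pixel's ray), 0 where there is no reading.
- arm.camera_info(name): a dict with "fovy" (degrees; the focal length in pixels is half the picture's height over the tangent of half this angle, whatever the lens; pixels are square), "cx", "cy" (the principal point, pixels), "R" (3x3) and "t" (3): a world point X has camera coordinates R X + t. Camera axes: x right, y down, z forward; pixel columns grow to the right and rows downward; lengths in mm; the calibration is good to about 2 mm. The wrist camera is an equidistant fisheye: a pixel r from the principal point sees the ray r / f radians off the axis. A picture is of the moment at which its call begins: read the wrist's pose just before it. camera_info takes no time and is no camera call; for the wrist camera it gives the pose at the moment of the call.
- arm.close_job(): hands the job in; it is judged then, once.
The state is a dict: "time": time; "qpos": joint angles; "dq": joint speeds; "joint_torque": joint torques, N m; "position": TCP position; "tool_rot": TCP orientation; "wrist_force": force on the tool from outside, world axes, zero at the start; "moment": the same for the moment, N m; "finger_gap": finger opening in mm; "gripper_force": force on a finger pad.
Only numpy, scipy, OpenCV 4.12 (cv2) and the standard library are available. Lean on these libraries where they do the work, as an engineer would, in place of code of your own. Each camera call takes 0.05 s, during which the arm holds its last target. There are 200 camera calls.

### The job

Pick up the pale blue tower block and rest its underside lightly on the tip of the fixture's steel pin, with the socket clearly off to one side of the pin; then, keeping hold of it, slide it across, squared up with the fixture, until the hidden socket drops over the pin. Press the block down until the sprung white seat is fully down, and finish while still holding it pressed there, upright and square, without letting go. Leave the red tin, the mouse, the tape dispenser and the loose wooden cube alone.

Things in the scene. Friction and masses are not known exactly. Their poses are not given: they have to be found in the camera images.
- block: Model tower, about 150 g, upright on the mat. Plywood sole 68 x 48 x 20 mm; on it a pale blue tower 60 (x) x 40 (y, the width to grip) x 60 mm high with white lines, then a cream roof core 26 x 18 x 10 mm; 90 mm tall in all. Origin: centre of the underside, z up. A hidden round socket, 13 mm wide, 20 mm deep, opens at the origin. A half turn about z makes no difference.
- fixture: Gluing fixture, immovable: plywood base 140 (x) x 110 (y) x 14 mm with brass corner screws, above it a white seat plate 90 (x) x 70 (y) x 10 mm on springs, its top 36 mm above the base's underside when free. Origin: centre of the base's underside, z up. The block sits square on it, its length along the fixture's length, either way round.
- pin: Rigid dark steel pin, 10 mm thick, through the middle of the white seat. Origin: centre of its flat chamfered tip (7 mm across), 8 mm above the free seat; axes as the fixture's. Block underside: level with this origin when resting on the tip, 8 mm lower when dropped on, 14 mm lower when fully pressed. To one side means block origin 5 to 30 mm from the pin; 12 mm is good.
- seat (a joint): How far the white seat is pressed down: 0 free, 0.006 m fully down (hard stop). It starts to yield at 4 N, takes 10 N to go fully down and springs back when released; the block's weight alone does not press it.
- tin: Bystander: flat red tin, 88 x 118 x 30 mm. Origin: centre of the underside.
- mouse: Bystander: black computer mouse, 100 x 60 x 30 mm. Origin: centre of the underside.
- dispenser: Bystander: black tape dispenser with a cream roll, 130 x 55 x 96 mm. Origin: centre of the underside.
- cube: Bystander: cream wooden cube, 24 mm, the one lying alone nearest the robot. Origin: centre of the underside.
Things that resemble listed ones, but are neither listed nor needed, are in the scene too. There is more than one size of the block; the job needs the middle-sized.

How it is judged (in metres and radians):
On the way, in this order (a step that is already met when the one before it is completed fails the run):
1. the block is picked up off the mat (contact force between the fingers and block above 1 N and height (world z) of block above 0.02 m), for 0.2 s.
2. the block, held, rests on the pin's tip with its socket 5 to 30 mm to one side of the pin (contact force between the fingers and block above 1 N and contact force between block and pin above 0.2 N and horizontal distance between block and pin between 0.005 and 0.03 m and z of block in the frame of pin above -0.004 m), for 0.05 s.
3. the block, held, has dropped over the pin (contact force between the fingers and block above 1 N and horizontal distance between block and pin below 0.003 m and z of block in the frame of pin below -0.005 m), for 0.1 s.
At the end, for the whole second after the job is handed in: The block sits over the pin (its centre within 3 mm of it, underside at least 11.5 mm below the tip), upright within 4 degrees and square with the fixture within 8 degrees, the seat pressed at least 4.5 of its 6 mm, still, with the fingers holding it there (over 2 N) (value of joint seat above 0.0045 m and horizontal distance between block and pin below 0.003 m and z of block in the frame of pin below -0.0115 m and angle between the x axis of block and the x axis of fixture, either way round below 0.14 rad and angle between block's own z axis and vertical below 0.07 rad and contact force between the fingers and block above 2 N and linear speed of block below 0.02 m/s); the arm keeps its last pose, push and grip.
It fails at once if a bystander was pushed more than 25 mm (distance of any of tin, mouse, dispenser, cube from where it was at the start of the episode above 0.025 m).
It also fails if it takes over 48 s, if anything falls off the work surface, if the arm or the gripper's body presses on something with over 40 N, if the wrist force passes 120 N, or if a joint passes its speed limit or range.

## Working session

There is one attempt and no reset: what is moved stays moved. The work goes in short steps, Python scripts to look and compute and a tool call to move; the robot and the scene stay as the last step left them, time stands still between calls to the robot, and variables do not carry over. Pictures are saved under pics/ and viewed, at most 10 in all, crops included, and the job is handed in when it is done.

Besides the shell and the picture viewer there is one more tool, called after ">>>" as name(argument=value, ...), one argument or row to a line, values as JSON. send_rows: Moves the arm, as the interface text tells. Its arguments: {"type":"object","properties":{"moves":{"type":"array","items":{"type":"array","items":{"type":"number"}}},"newtons":{"type":"number"}},"required":["moves"]}

```bash
ls; mkdir -p pics
cat > h.py <<'E'
import numpy as np, cv2, pickle
from rig import arm
def shot(n):
    i=arm.camera_info(n); p,d=arm.camera(n)
    i['f']=p.shape[0]/2/np.tan(np.radians(i['fovy'])/2); i['R']=np.array(i['R']);i['t']=np.array(i['t'])
    pickle.dump((i,p,d),open(n+'.pkl','wb')); return i,p,d
def load(n): return pickle.load(open(n+'.pkl','rb'))
def rays(i,uv,fish=False):
    uv=np.atleast_2d(uv).astype(float); x=(uv-[i['cx'],i['cy']])/i['f']
    if fish:
        r=np.linalg.norm(x,axis=1,keepdims=True)+1e-9; d=np.c_[x/r*np.sin(r),np.cos(r)]
    else: d=np.c_[x,np.ones(len(x))]
    return -i['R'].T@i['t'], d@i['R']
def onplane(i,uv,z,fish=False):
    o,d=rays(i,uv,fish); return o+d*((z-o[2])/d[:,2])[:,None]
def bydepth(i,uv,d):
    uv=np.atleast_2d(uv); o,r=rays(i,uv); k=d[uv[:,1].astype(int),uv[:,0].astype(int)]
    return o+r*k[:,None]
E
python3 - <<'E'
from h import *
ps=[]
for n in ['top','side','wrist']:
    i,p,d=shot(n); ps.append(p); print(n,i['f'],i['cx'],i['cy'],(-i['R'].T@i['t']).round(), i['R'].round(3).tolist(), (d>0).mean())
    cv2.imwrite(f'pics/{n}0.png',cv2.resize(p[:,:,::-1],(800,600)))
E
```

```text
pics
top 400.4599379979574 260.020347016908 195.49562193939704 [ 376.   17. 1301.] [[-0.009, -1.0, 0.027], [-0.984, 0.004, -0.175], [0.175, -0.028, -0.984]] 0.9960734049479166
side 492.99395051545014 257.87510330397913 196.48319603189518 [ 196. -929. 1206.] [[0.935, -0.355, 0.018], [-0.255, -0.705, -0.662], [0.248, 0.614, -0.749]] 0.9958699544270834
wrist 297.3186396354542 259.83006189253075 192.4419017054175 [ 64. 527. 375.] [[0.276, 0.961, -0.003], [0.909, -0.26, 0.325], [0.311, -0.092, -0.946]] 0.995941162109375
```

View pics/top0.png

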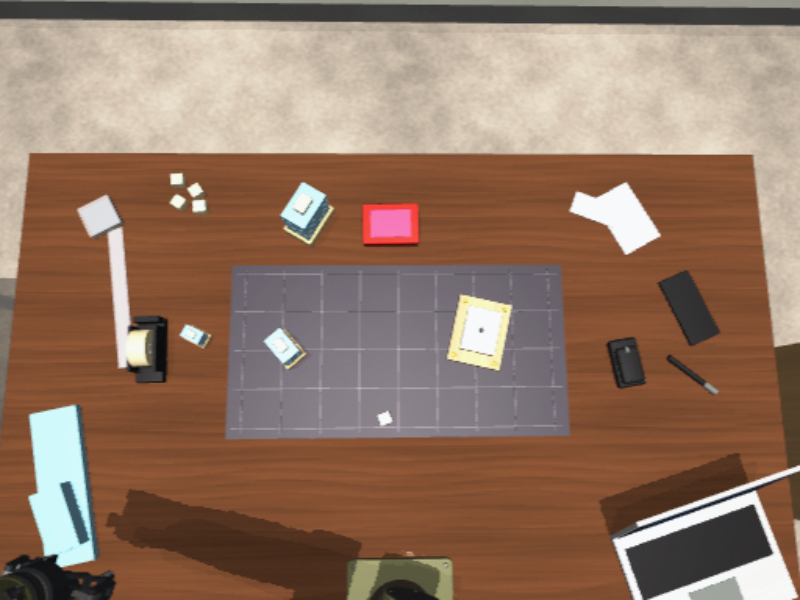

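View pics/side0.png

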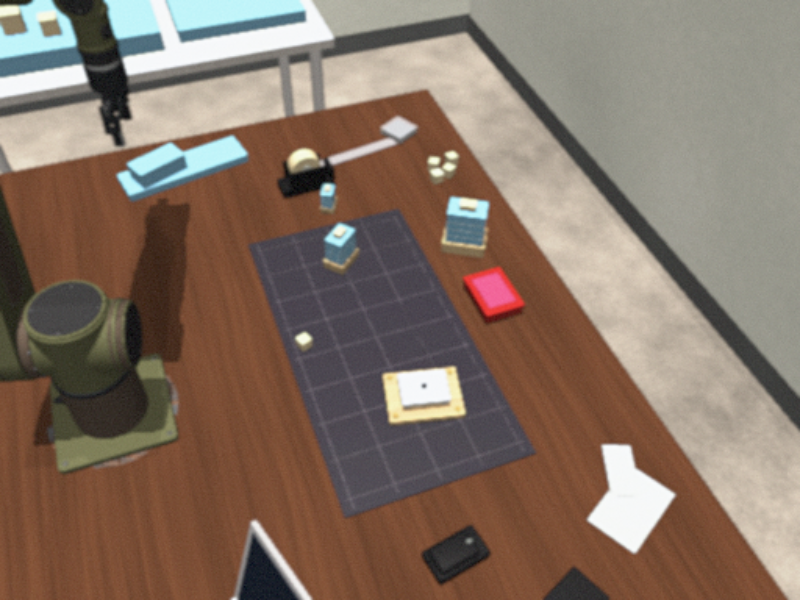

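The three tower candidates in the top view (800x600 pixels) are small (195,335), middle (285,347, on the mat) and large (306,212). The middle one fits: it is middle-sized and stands on the mat. The pin is at about (481,330) in the top view and (424,386) in the side view. Next I measure them and confirm the block in one crop.

```bash
cat > meas.py <<'E'
from h import *
def tri(a,b):
    # midpoint of two rays
    (o1,d1),(o2,d2)=a,b; d1=d1[0]/np.linalg.norm(d1[0]); d2=d2[0]/np.linalg.norm(d2[0])
    s=np.linalg.lstsq(np.c_[d1,-d2],o2-o1,rcond=None)[0]; p,q=o1+s[0]*d1,o2+s[1]*d2
    return (p+q)/2,np.linalg.norm(p-q)
def blob(m,near):
    n,l,s,c=cv2.connectedComponentsWithStats(m.astype(np.uint8))
    k=min([j for j in range(1,n) if s[j,4]>=4],key=lambda j:np.hypot(*(c[j]-near))); return l==k,c[k]
def win(shape,c,r):
    m=np.zeros(shape[:2],bool); m[int(c[1]-r):int(c[1]+r),int(c[0]-r):int(c[0]+r)]=1; return m
def rect(xy): 
    c,s,a=cv2.minAreaRect(xy.astype(np.float32)); 
    if s[0]<s[1]: s=s[::-1]; a+=90
    return np.round(c,1),np.round(s,1),round((a+90)%180-90,1)
E
python3 - <<'E'
from meas import *
T=load('top');S=load('side')
def cloud(V,c,r):
    i,p,d=V; v,u=np.nonzero(win(p.shape,c,r)&(d>0)); P=bydepth(i,np.c_[u,v],d); return P,p[v,u].astype(int),np.c_[u,v]
for n,V,cb,cf in (('top',T,(285*.64,347*.64),(481*.64,330*.64)),('side',S,(340*.64,243*.64),(424*.64,390*.64))):
    P,C,uv=cloud(V,cb,24)
    z=P[:,2]; print(n,'block z hist',np.histogram(z,np.arange(-5,105,10))[0], 'zmax',z.max().round(1))
    t=(z>73)&(z<84); print(' tower top',t.sum(),rect(P[t][:,:2]),z[t].mean()); 
    t=(z>85); print(' roof',t.sum(),rect(P[t][:,:2]),z[t].mean(),P[t].mean(0).round(1),uv[t].mean(0))
    P,C,uv=cloud(V,cf,45); z=P[:,2]; 
    t=(z>7)&(z<22)|(z>28); t=(z>8); print(' fixture',rect(P[t][:,:2]))
    w=(C.min(1)>150)&(z>27); print(' seat',w.sum(),rect(P[w][:,:2]),np.median(z[w]))
    k=(C.max(1)<110)&(z>26)&(np.hypot(*(uv-np.array(cf)).T)<10); print(' pin',k.sum(),uv[k].mean(0),P[k].mean(0).round(1),z[k].max())
cv2.imwrite('pics/c.png',np.hstack([cv2.resize(V[1][int(y)-45:int(y)+45,int(x)-60:int(x)+60,::-1],(400,300),interpolation=2) for V,x,y in((T,182,222),(S,218,156),)]+[]))
a=np.hstack([cv2.resize(V[1][int(y)-30:int(y)+30,int(x)-40:int(x)+40,::-1],(400,300),interpolation=2) for V,x,y in((T,308,211),(S,271,250))])
cv2.imwrite('pics/c.png',np.vstack([cv2.imread('pics/c.png'),a]))
E
```

```text
top block z hist [1488  437   45   21   10    8   12   11  166   84] zmax 99.2
 tower top 137 (array([515.3, 226.8]), array([60., 40.]), 40.9) 81.77396913956677
 roof 100 (array([514.4, 226.3]), array([58.2, 38.7]), 41.6) 90.15858357753909 [516.3 227.5  90.2] [179.45 220.28]
 fixture (array([ 551.8, -172.4]), array([294.1, 279.6]), 89.9)
 seat 615 (array([ 549.5, -171.4]), array([90.8, 70.7]), -13.1) 39.04145672708523
 pin 1 [307. 211.] [ 548.9 -167.    44.4] 44.367584924049424
side block z hist [1083  705   87   57   35   47   39   47  105   64] zmax 101.2
 tower top 92 (array([512.1, 228.2]), array([65.6, 44.6]), 38.8) 80.53635694037852
 roof 83 (array([511.2, 226.6]), array([58.8, 39.1]), 39.9) 90.67635745449269 [510.  226.6  90.7] [216.18072289 149.15662651]
 fixture (array([ 563.2, -144.4]), array([326.7, 283.7]), 69.7)
 seat 645 (array([ 546.2, -169. ]), array([89.9, 73.1]), -13.2) 40.60724736036309
 pin 2 [271.  246.5] [ 546.8 -171.6   47.4] 49.42173666855547
```

View pics/c.png

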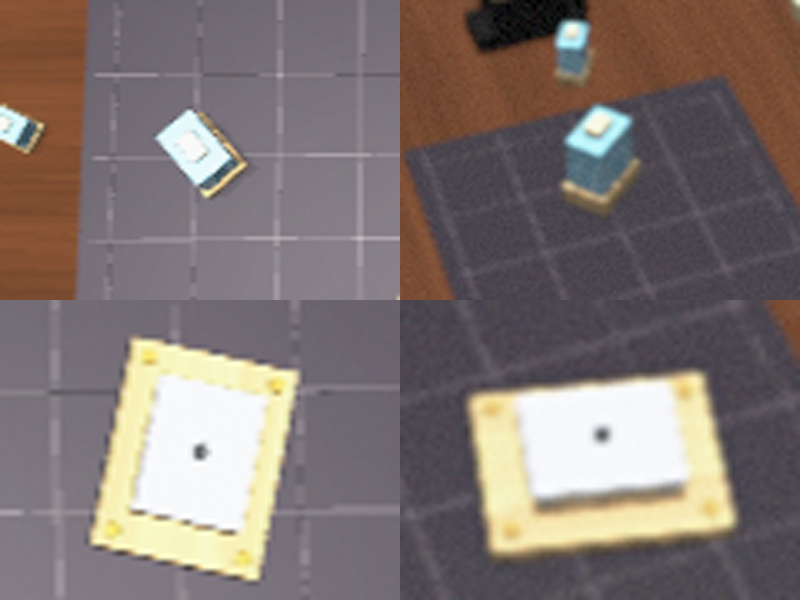

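The crop confirms the middle block: its tower top measures 60 x 40 mm at 41°, at about (514,227). The fixture is at about (548,-170), turned -13°. Now I triangulate the pin and work out the first move.

Run:
```python
from meas import *
T=load('top');S=load('side')
def dark(V,c,r=4):
    g=cv2.cvtColor(V[1],cv2.COLOR_RGB2GRAY).astype(float); x,y=map(round,c)
    w=np.clip(np.median(g[y-7:y+8,x-7:x+8])-20-g[y-r:y+r+1,x-r:x+r+1],0,None)
    v,u=np.mgrid[y-r:y+r+1,x-r:x+r+1]; return np.array([(w*u).sum(),(w*v).sum()])/w.sum()
a,b=dark(T,(308,211)),dark(S,(271,247)); print('pin px',a,b)
print('pin',tri(rays(T[0],a),rays(S[0],b)))
def roof(V,c,r):
    m=cv2.cvtColor(V[1],cv2.COLOR_RGB2HSV); k=win(V[1].shape,c,r)&(m[...,1]<45)&(m[...,2]>150)
    k,c=blob(k,c); return c,k.sum()
a,b=roof(T,(182,221),10),roof(S,(217,149),10); print('roof',a,b,tri(rays(T[0],a[0]),rays(S[0],b[0])))
for V,c in((T,(182,222)),(S,(218,156))):
    i,p,d=V; v,u=np.nonzero(win(p.shape,c,40)&(d>0)); P=bydepth(i,np.c_[u,v],d); print('mat z',np.median(P[:,2]))
    e=np.hypot(P[:,0]-513,P[:,1]-227)<22; Q=P[e]; print(np.percentile(Q[:,2],[50,90,97]))
s=arm.get_state(); print(s['position'],np.round(s['tool_rot'],3).tolist(),s['wrist_force'],s['time'])
```

```text
pin px [307.56515775 210.9382716 ] [270.93029491 246.46380697]
pin (array([ 548.56562689, -168.79439854,   43.30296698]), np.float64(1.2851413026261276))
roof (array([179.95256917, 220.68774704]), np.int64(253)) (array([216.97959184, 147.79591837]), np.int64(49)) (array([513.33851032, 224.85765403,  97.40281401]), np.float64(1.775309030370018))
mat z 3.155104533013173
[84.55058003 94.94455364 96.36690155]
mat z 4.618468458324287
[83.20239805 95.44940276 98.07120312]
[144.84438732 504.03196808 209.15801052] [[-0.961, 0.276, -0.0], [0.276, 0.961, -0.001], [0.0, -0.002, -1.0]] [-1.40929204  1.40632228 -0.5997995 ] 0.15
```

>>> send_rows(
  moves=[
    [-30,-11,0,0,0,0,1],
    [-50,-19,0,0,0,0,1],
    [-50,-19,0,0,0,0,1],
    [-50,-19,0,0,0,0,1],
    [-50,-19,0,0,0,0,1],
    [-50,-19,0,0,0,0,1],
    [-50,-19,0,0,0,0,1],
    [-50,-19,0,0,0,0,1],
    [-50,-19,0,0,0,0,1],
    [0,0,0,0,0,-0.15,1],
  ],
  newtons=60,
)

```text
time: 1.4
position: [516.0, 226.7, 209.0]
tool_rot: [[-0.991, 0.13, 0.0], [0.13, 0.991, -0.001], [-0.001, -0.001, -1.0]]
wrist_force: [-0.7, 0.5, -0.2]
finger_gap: 85.4
gripper_force: 0.0
```

>>> send_rows(
  moves=[
    [0,0,0,0,0,-0.17,1],
    [0,0,0,0,0,-0.17,1],
    [0,0,0,0,0,-0.17,1],
    [0,0,10,0,0,-0.17,1],
    [0,0,20,0,0,-0.165,1],
    [0,0,0,0,0,0,1],
    [0,0,0,0,0,0,1],
    [0,0,0,0,0,0,1],
    [0,0,0,0,0,0,1],
    [0,0,0,0,0,0,1],
  ],
)

```text
time: 2.65
position: [513.5, 229.3, 180.2]
tool_rot: [[-0.755, -0.656, 0.001], [-0.656, 0.755, 0.0], [-0.001, -0.0, -1.0]]
wrist_force: [-0.1, -0.5, -0.7]
finger_gap: 85.5
gripper_force: 0.0
```

Run:
```python
from h import *
s=arm.get_state(); print(s['time'],s['position'],np.round(s['tool_rot'],3).tolist(),s['finger_gap'],s['wrist_force'])
i,p,d=shot('wrist'); cv2.imwrite('pics/w1.png',p[:,:,::-1])
```

```text
2.65 [513.46806611 229.25652634 180.16642365] [[-0.755, -0.656, 0.001], [-0.656, 0.755, 0.0], [-0.001, -0.0, -1.0]] 85.50190683378159 [-0.14031239 -0.50870953 -0.65425327]
```

View pics/w1.png

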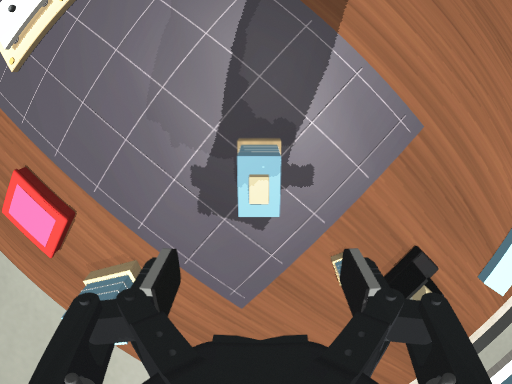

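The wrist view shows the block's tower top at (259,183) with its roof at (259,190), square with the fingers. The fingertips are at (160,275) and (355,275).

Run:
```python
from meas import *
i,p,d=load('wrist'); h=cv2.cvtColor(p,cv2.COLOR_RGB2HSV).astype(int); w=win(p.shape,(259,183),45)
def P3(m):
    v,u=np.nonzero(m); o,r=rays(i,np.c_[u,v],True); 
    rc=r@i['R'].T; k=d[v,u]/rc[:,2]; return o+r*k[:,None],np.c_[u,v]
top=w&(h[...,0]>85)&(h[...,0]<110)&(h[...,2]>170)&(h[...,1]>40)
top,_=blob(top,(259,183)); print('top px',top.sum(), [np.nonzero(top)[k].min() for k in(0,1)],[np.nonzero(top)[k].max() for k in(0,1)])
P,uv=P3(top); print('depth z',np.percentile(P[:,2],[10,50,90]),rect(P[:,:2]))
hull=cv2.convexHull(uv.astype(np.float32))[:,0]
for z in (80,83): print(z,rect(onplane(i,hull,z,True)[:,:2]))
rf=w&(h[...,1]<80)&(h[...,2]>190); rf,c=blob(rf,(259,190)); P,uv=P3(rf); print('roof',c,rf.sum(),np.median(P[:,2]),rect(P[:,:2]),rect(onplane(i,uv,91,True)[:,:2]))
P,uv=P3(win(p.shape,(300,120),8)); print('mat',np.median(P[:,2]))
```

```text
top px 2024 [np.int64(156), np.int64(237)] [np.int64(216), np.int64(280)]
depth z [83.57974019 84.42475721 85.3065228 ] (array([505.8, 223.2]), array([148.4,  45.3]), 42.3)
80 (array([515.7, 229.2]), array([59.4, 40.7]), 41.0)
83 (array([514.9, 228.5]), array([58.8, 40.2]), 41.0)
roof [259.77705768 196.89112119] 1543 84.98883445493544 (array([493.8, 211.1]), array([114.4,  38.4]), 39.7) (array([518.9, 231.8]), array([41.5, 37.6]), 41.0)
mat 4.399961642481173
```

>>> send_rows(
  moves=[
    [-0.6,-1.6,20,0,0,0,1],
    [0,0,30,0,0,0,1],
    [0,0,30,0,0,0,1],
    [0,0,25,0,0,0,1],
    [0,0,20,0,0,0,1],
    [0,0,15,0,0,0,1],
    [0,0,0,0,0,0,1],
    [0,0,0,0,0,0,0.6],
    [0,0,0,0,0,0,0],
    [0,0,0,0,0,0,0],
  ],
  newtons=60,
)

```text
time: 3.95
position: [515.5, 228.9, 40.9]
tool_rot: [[-0.755, -0.656, 0.002], [-0.656, 0.755, 0.001], [-0.002, -0.0, -1.0]]
wrist_force: [0.4, 0.7, -0.8]
finger_gap: 38.8
gripper_force: 60.6
```

>>> send_rows(
  moves=[
    [0,0,0,0,0,0,0],
    [0,0,0,0,0,0,0],
    [0,0,0,0,0,0,0],
    [0,0,0,0,0,0,0],
    [0,0,0,0,0,0,0],
    [0,0,0,0,0,0,0],
    [0,0,0,0,0,0,0],
    [0,0,0,0,0,0,0],
    [0,0,0,0,0,0,0],
    [0,0,0,0,0,0,0],
  ],
)

```text
time: 5.2
position: [515.5, 228.9, 40.9]
tool_rot: [[-0.755, -0.656, 0.002], [-0.656, 0.755, 0.001], [-0.002, -0.0, -1.0]]
wrist_force: [-1.8, 1.1, 5.1]
finger_gap: 38.5
gripper_force: 61.5
```

>>> send_rows(
  moves=[
    [0,0,-10,0,0,0,0],
    [0,0,-25,0,0,0,0],
    [0,0,-25,0,0,0,0],
    [0,0,-25,0,0,0,0],
    [0,0,-15,0,0,0,0],
    [12,-22,0,0,0,0,0],
    [22,-42,0,0,0,0,0],
    [22,-42,0,0,0,0,0],
    [22,-42,0,0,0,0,0],
    [22,-42,0,0,0,0,0],
  ],
)

```text
time: 6.45
position: [563.6, 17.8, 139.5]
tool_rot: [[-0.755, -0.656, -0.001], [-0.656, 0.755, -0.0], [0.001, 0.001, -1.0]]
wrist_force: [0.2, 0.2, -0.2]
finger_gap: 38.8
gripper_force: 60.6
```

>>> send_rows(
  moves=[
    [22,-42,0,0,0,0,0],
    [22,-42,0,0,0,0,0],
    [22,-42,0,0,0,0,0],
    [20,-40,0,0,0,0,0],
    [9,-23,0,0,0,0.14,0],
    [0,0,0,0,0,0.17,0],
    [0,0,0,0,0,0.17,0],
    [0,0,0,0,0,0.17,0],
    [0,0,0,0,0,0.17,0],
    [0,0,0,0,0,0.124,0],
  ],
)

```text
time: 7.7
position: [615.4, -185.6, 139.2]
tool_rot: [[-0.973, 0.231, -0.002], [0.231, 0.973, 0.0], [0.002, -0.0, -1.0]]
wrist_force: [0.4, 0.0, -1.1]
finger_gap: 38.7
gripper_force: 60.7
```

>>> send_rows(
  moves=[
    [0,0,0,0,0,0,0],
    [0,0,0,0,0,0,0],
    [0,0,0,0,0,0,0],
    [0,0,0,0,0,0,0],
    [0,0,0,0,0,0,0],
    [0,0,0,0,0,0,0],
    [0,0,0,0,0,0,0],
    [0,0,0,0,0,0,0],
    [0,0,0,0,0,0,0],
    [0,0,0,0,0,0,0],
  ],
)

```text
time: 8.95
position: [616.1, -185.6, 139.8]
tool_rot: [[-0.974, 0.227, -0.0], [0.227, 0.974, -0.0], [0.0, -0.0, -1.0]]
wrist_force: [1.0, -0.2, -1.1]
finger_gap: 38.7
gripper_force: 60.7
```

Run:
```python
from h import *
s=arm.get_state(); print(s['time'],s['position'],np.round(s['tool_rot'],4).tolist(),s['finger_gap'],s['gripper_force'],s['wrist_force'])
i,p,d=shot('wrist'); cv2.imwrite('pics/w2.png',p[:,:,::-1])
```

```text
8.95 [ 616.0547981  -185.63447398  139.80019443] [[-0.974, 0.2267, -0.0], [0.2267, 0.974, -0.0], [0.0, -0.0, -1.0]] 38.71107478866528 60.68168878555298 [ 1.01958573 -0.15940503 -1.1336447 ]
```

View pics/w2.png

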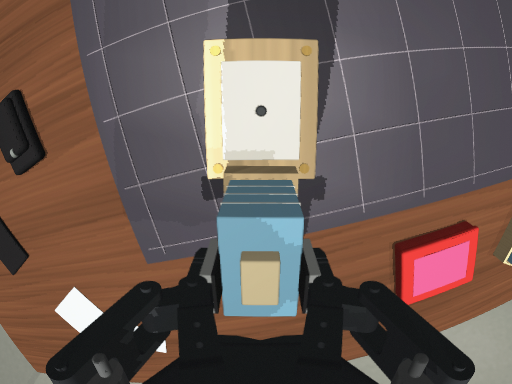

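The block is held. The pin is at (261,111), the tower top spans (218..304, 205..316) and the seat is square in view.

```bash
cat > rel.py <<'E'
from meas import *
def go(pin0,blk=True):
    i,p,d=load('wrist'); h=cv2.cvtColor(p,cv2.COLOR_RGB2HSV).astype(int); s=arm.get_state()
    x,y=pin0; m,c=blob(win(p.shape,(x,y),13)&(h[...,2]<110),pin0); print('pin px',c,m.sum())
    for z in (44,47): print('pin',z,onplane(i,c,z,True)[0].round(1))
    st=win(p.shape,(x,y),60)&(h[...,1]<40)&(h[...,2]>190); st,_=blob(st,(x,y+10)); v,u=np.nonzero(st); hull=cv2.convexHull(np.c_[u,v].astype(np.float32))[:,0]
    print('seat',rect(onplane(i,hull,38,True)[:,:2])); o,r=rays(i,np.c_[u,v],True); P=o+r*(d[v,u]/(r@i['R'].T)[:,2])[:,None]; print('seat depth z',np.median(P[:,2]))
    if blk:
        k=(h[...,0]>90)&(h[...,0]<112)&(h[...,1]>60)&(np.abs(d-np.median(d[215:240,250:270]))<60)&win(p.shape,(260,265),62)
        v,u=np.nonzero(k); o,r=rays(i,np.c_[u,v],True); P=o+r*(d[v,u]/(r@i['R'].T)[:,2])[:,None]
        zt=np.percentile(P[:,2],90); t=P[:,2]>zt-6; hull=cv2.convexHull(np.c_[u,v][t].astype(np.float32))[:,0]
        print('tower z-TCP',zt-s['position'][2],[rect(onplane(i,hull,s['position'][2]+q,True)[:,:2]) for q in(40,43)],'rows',hull.min(0),hull.max(0))
        R=np.array(s['tool_rot'])
        k=(h[...,0]<30)&(h[...,2]>120)&win(p.shape,(260,280),38); k,c=blob(k,(260,280)); v,u=np.nonzero(k); o=onplane(i,cv2.convexHull(np.c_[u,v].astype(np.float32))[:,0],s['position'][2]+51,True)
        q=rect(o[:,:2]); print('roof',c,k.sum(),q,'in tool',(R.T@(np.r_[q[0],0]-s['position']))[:2])
    print(s['position'])
E
python3 -c "
from rel import *
go((261,111))"
```

```text
pin px [260.64367816 110.48275862] 87
pin 44 [ 548.6 -169.9   44. ]
pin 47 [ 548.5 -169.8   47. ]
seat (array([ 548.5, -170. ]), array([89.7, 70.6]), -13.1)
seat depth z 40.464191257675964
tower z-TCP 44.34998666413466 [(array([ 614.9, -191.8]), array([64. , 52.8]), -13.7), (array([ 613. , -191.2]), array([62.5, 51.5]), -13.7)] rows [201. 211.] [303. 315.]
roof [259.65927655 281.59043174] 1714 (array([ 616.7, -186.3]), array([26.8, 18. ]), -13.4) in tool [-0.7739857  -0.48287944]
[ 616.05717038 -185.65450243  139.80973775]
```

>>> send_rows(
  moves=[
    [6,0.4,0,0,0,0,0],
    [12,0,0,0,0,0,0],
    [14,0,0,0,0,0,0],
    [14,0,0,0,0,0,0],
    [8,0,10,0,0,0,0],
    [4,0,15,0,0,0,0],
    [0,0,14,0,0,0,0],
    [0,0,8,0,0,0,0],
    [0,0,1,0,0,0,0],
    [0,0,0,0,0,0,0],
  ],
)

```text
time: 10.25
position: [560.0, -172.2, 92.0]
tool_rot: [[-0.974, 0.227, 0.0], [0.227, 0.974, -0.0], [-0.001, -0.0, -1.0]]
wrist_force: [-0.2, -0.0, -1.3]
finger_gap: 38.8
gripper_force: 60.7
```

>>> send_rows(
  moves=[
    [0,0,0,0,0,0,0],
    [0,0,0.5,0,0,0,0],
    [0,0,0.5,0,0,0,0],
    [0,0,0.5,0,0,0,0],
    [0,0,0.5,0,0,0,0],
    [0,0,0.5,0,0,0,0],
    [0,0,0.5,0,0,0,0],
    [0,0,0.5,0,0,0,0],
    [0,0,0.5,0,0,0,0],
    [0,0,0,0,0,0,0],
  ],
)

```text
time: 11.5
position: [559.6, -172.1, 87.7]
tool_rot: [[-0.974, 0.227, -0.0], [0.227, 0.974, -0.0], [0.0, -0.0, -1.0]]
wrist_force: [-0.1, 0.4, -0.6]
finger_gap: 38.9
gripper_force: 60.7
```

>>> send_rows(
  moves=[
    [0,0,0.3,0,0,0,0],
    [0,0,0.3,0,0,0,0],
    [0,0,0.3,0,0,0,0],
    [0,0,0.3,0,0,0,0],
    [0,0,0.3,0,0,0,0],
    [0,0,0.3,0,0,0,0],
    [0,0,0.2,0,0,0,0],
    [0,0,0,0,0,0,0],
    [0,0,0,0,0,0,0],
    [0,0,0,0,0,0,0],
  ],
)

```text
time: 12.75
position: [559.7, -172.1, 85.8]
tool_rot: [[-0.974, 0.227, 0.0], [0.227, 0.974, -0.0], [-0.0, -0.0, -1.0]]
wrist_force: [0.4, -0.0, -1.7]
finger_gap: 38.8
gripper_force: 60.7
```

>>> send_rows(
  moves=[
    [0,0,0.3,0,0,0,0],
    [0,0,0.3,0,0,0,0],
    [0,0,0.3,0,0,0,0],
    [0,0,0.3,0,0,0,0],
    [0,0,0.3,0,0,0,0],
    [0,0,0,0,0,0,0],
    [0,0,0,0,0,0,0],
    [0,0,0,0,0,0,0],
    [0,0,0,0,0,0,0],
    [0,0,0,0,0,0,0],
  ],
)

```text
time: 14.0
position: [559.9, -172.2, 84.6]
tool_rot: [[-0.974, 0.227, 0.001], [0.227, 0.974, -0.0], [-0.001, -0.0, -1.0]]
wrist_force: [-1.7, 1.0, 4.6]
finger_gap: 38.5
gripper_force: 61.4
```

>>> send_rows(
  moves=[
    [1.5,0,0,0,0,0,0],
    [1.5,0,0,0,0,0,0],
    [1.5,0,0,0,0,0,0],
    [1.5,0,0,0,0,0,0],
    [1.5,0,0,0,0,0,0],
    [1.5,0,0,0,0,0,0],
    [1,0,0,0,0,0,0],
    [1,0,0,0,0,0,0],
    [1,0,0,0,0,0,0],
    [0,0,0,0,0,0,0],
  ],
)

```text
time: 15.25
position: [547.7, -169.3, 84.2]
tool_rot: [[-0.974, 0.227, -0.001], [0.227, 0.974, 0.0], [0.001, -0.0, -1.0]]
wrist_force: [0.0, 0.6, -2.1]
finger_gap: 38.4
gripper_force: 60.9
```

The contact force has dropped out, so the socket is over the pin. I lower gently.

>>> send_rows(
  moves=[
    [0,0,0.5,0,0,0,0],
    [0,0,0.5,0,0,0,0],
    [0,0,0.5,0,0,0,0],
    [0,0,0.5,0,0,0,0],
    [0,0,0.5,0,0,0,0],
    [0,0,0.5,0,0,0,0],
    [0,0,0.5,0,0,0,0],
    [0,0,0,0,0,0,0],
    [0,0,0,0,0,0,0],
    [0,0,0,0,0,0,0],
  ],
)

```text
time: 16.5
position: [548.0, -169.4, 80.8]
tool_rot: [[-0.974, 0.227, 0.0], [0.227, 0.974, -0.0], [-0.0, 0.0, -1.0]]
wrist_force: [-0.9, -0.3, -2.0]
finger_gap: 38.8
gripper_force: 60.9
```

It goes in freely. I lower it to the seat.

>>> send_rows(
  moves=[
    [0,0,0.5,0,0,0,0],
    [0,0,0.5,0,0,0,0],
    [0,0,0.5,0,0,0,0],
    [0,0,0.5,0,0,0,0],
    [0,0,0.5,0,0,0,0],
    [0,0,0.5,0,0,0,0],
    [0,0,0.5,0,0,0,0],
    [0,0,0,0,0,0,0],
    [0,0,0,0,0,0,0],
    [0,0,0,0,0,0,0],
  ],
)

```text
time: 17.75
position: [548.0, -169.4, 77.3]
tool_rot: [[-0.974, 0.227, 0.0], [0.227, 0.974, -0.0], [-0.0, -0.0, -1.0]]
wrist_force: [0.5, 0.1, -0.9]
finger_gap: 38.6
gripper_force: 60.9
```

>>> send_rows(
  moves=[
    [0,0,0,0,0,0,0],
    [0,0,0.6,0,0,0,0],
    [0,0,0.6,0,0,0,0],
    [0,0,0.6,0,0,0,0],
    [0,0,0.6,0,0,0,0],
    [0,0,0.6,0,0,0,0],
    [0,0,0.6,0,0,0,0],
    [0,0,0.6,0,0,0,0],
    [0,0,0.6,0,0,0,0],
    [0,0,0,0,0,0,0],
  ],
  newtons=90,
)

```text
time: 19.0
position: [548.1, -169.4, 72.9]
tool_rot: [[-0.974, 0.227, 0.0], [0.227, 0.974, -0.0], [-0.0, -0.0, -1.0]]
wrist_force: [-2.5, 1.6, 6.5]
finger_gap: 38.2
gripper_force: 95.3
```

>>> send_rows(
  moves=[
    [0,0,0.4,0,0,0,0],
    [0,0,0.4,0,0,0,0],
    [0,0,0.4,0,0,0,0],
    [0,0,0.4,0,0,0,0],
    [0,0,0.4,0,0,0,0],
    [0,0,0.3,0,0,0,0],
    [0,0,0,0,0,0,0],
    [0,0,0,0,0,0,0],
    [0,0,0,0,0,0,0],
    [0,0,0,0,0,0,0],
  ],
)

```text
time: 20.25
position: [548.2, -169.4, 71.0]
tool_rot: [[-0.974, 0.227, 0.001], [0.227, 0.974, -0.0], [-0.001, -0.0, -1.0]]
wrist_force: [-2.1, 0.9, 9.3]
finger_gap: 38.1
gripper_force: 95.7
```

>>> send_rows(
  moves=[
    [0,0,0.3,0,0,0,0],
    [0,0,0.3,0,0,0,0],
    [0,0,0,0,0,0,0],
    [0,0,0,0,0,0,0],
    [0,0,0,0,0,0,0],
    [0,0,0,0,0,0,0],
    [0,0,0,0,0,0,0],
    [0,0,0,0,0,0,0],
    [0,0,0,0,0,0,0],
    [0,0,0,0,0,0,0],
  ],
)

```text
time: 21.5
position: [548.2, -169.4, 71.0]
tool_rot: [[-0.974, 0.227, 0.001], [0.227, 0.974, -0.0], [-0.001, -0.0, -1.0]]
wrist_force: [-3.2, 1.8, 13.0]
finger_gap: 38.3
gripper_force: 96.1
```

Run:
```python
from meas import *
i,p,d=shot('side'); cv2.imwrite('pics/s2.png',cv2.resize(p[195:285,210:330,::-1],(800,600),interpolation=2))
s=arm.get_state(); print(s['position'],s['wrist_force'],s['moment'],s['finger_gap'])
i,p,d=shot('wrist'); h=cv2.cvtColor(p,cv2.COLOR_RGB2HSV).astype(int); R=np.array(s['tool_rot'])
k=(h[...,0]<35)&(h[...,2]>120)&win(p.shape,(260,280),38); k,c=blob(k,(260,280)); v,u=np.nonzero(k)
q=rect(onplane(i,cv2.convexHull(np.c_[u,v].astype(np.float32))[:,0],s['position'][2]+51,True)[:,:2]); print('roof',c,k.sum(),q,(R.T@(np.r_[q[0],0]-s['position']))[:2])
```

```text
[ 548.22105555 -169.41248191   70.96760067] [-2.38756471  2.27988667 11.75202532] [ 0.11860436  0.81903091 -0.00358166] 38.15182849094833
roof [259.80599214 277.39833006] 2036 (array([ 546.7, -169.6]), array([31., 18.]), -13.1) [ 1.51962818 -0.52180132]
```

View pics/s2.png

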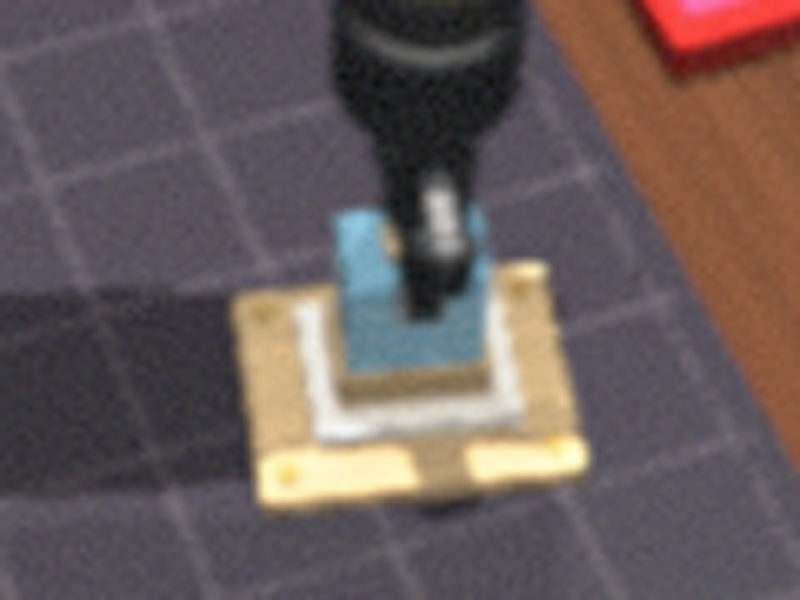

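The block sits square on the seat at the hard stop: 0.6 mm more command gave no travel and only more force, and the total drop from the tip is about 13.8 mm. I hand the job in.

```bash
python3 -c "
from rig import arm
print(arm.close_job())"
```

```text
the job is handed in; nothing more can be done
None
```

I handed the job in with the block over the pin, square on the fixture and held with about 96 N of grip; the white seat was at its hard stop, about 13.8 mm below first pin contact; the interface returned no verdict.

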